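# Hold down the sunken reset key of the yellow gateway

## Task

Factory-reset the yellow gateway: with a fingertip push its black sliding guard along until the reset well is completely uncovered, then reach into the well, press the sunken red key all the way down and keep it held; the program finishes while the finger is still holding the key down. Do not shove, tip or lift the gateway, leave the grey gateway with its guard and key alone, and leave the small things lying around where they are.

Things in the scene. Friction and masses are not known exactly. Their poses are not given: they have to be found in the camera images.
- yellow_gateway: Yellow desktop gateway standing loose on rubber feet, about 1.8 kg; case 90 (own x) by 160 (own y) mm, flat deck 45 mm above its underside. Origin: centre of its underside. Its well, with the key in it, lies 32 mm to -y of the origin; a black guard plate 60x60 mm covers it and slides to own +y between aluminium rails (inner faces 64 mm apart, tops 54 mm up). Its key is red.
- yellow_gateway_well (a point): centre of the mouth of the yellow gateway's well, level with the deck. The well is round, 48 mm wide and 27 mm deep; axes as the gateway's.
- yellow_gateway_key_top (a point): centre of the top face of the red key (round, 26 mm across) of the yellow gateway; it moves with the key: 14 mm below the deck when up, 20 mm when fully down.
- yellow_gateway_key (a joint): how far the red key is pressed in, m: 0 up, 0.006 fully down at a hard stop; a spring resists with 2 N at first and 5 N fully down, and lifts it again when released.
- yellow_gateway_ridge (a point): centre of the top of the push ridge on the yellow gateway's guard; it moves with the guard. Ridge: 40 mm (own x) by 8 mm (own y), 14 mm high; its top is 63 mm, the plate's upper face 49 mm above the gateway's underside. It stands 12 mm to +y of the plate's centre, so 38 mm of flat plate lies on its -y side. Axes as the gateway's.
- yellow_gateway_guard (a joint): how far the yellow gateway's guard has slid towards the gateway's own +y, m: 0 to 0.008 at the start (covering the well), 0.054 and more leaves the well completely clear, 0.064 at the end stop. About 1.2 N moves it and it stays where it is left.
- grey_gateway: Grey desktop gateway standing loose on rubber feet, about 1.8 kg; case 90 (own x) by 160 (own y) mm, flat deck 45 mm above its underside. Origin: centre of its underside. Its well, with the key in it, lies 32 mm to -y of the origin; a black guard plate 60x60 mm covers it and slides to own +y between aluminium rails (inner faces 64 mm apart, tops 54 mm up). Its key is blue.
- grey_gateway_well (a point): centre of the mouth of the grey gateway's well, level with the deck. The well is round, 48 mm wide and 27 mm deep; axes as the gateway's.
- grey_gateway_key_top (a point): centre of the top face of the blue key (round, 26 mm across) of the grey gateway; it moves with the key: 14 mm below the deck when up, 20 mm when fully down.
- grey_gateway_key (a joint): how far the blue key is pressed in, m: 0 up, 0.006 fully down at a hard stop; a spring resists with 2 N at first and 5 N fully down, and lifts it again when released.
- grey_gateway_ridge (a point): centre of the top of the push ridge on the grey gateway's guard; it moves with the guard. Ridge: 40 mm (own x) by 8 mm (own y), 14 mm high; its top is 63 mm, the plate's upper face 49 mm above the gateway's underside. It stands 12 mm to +y of the plate's centre, so 38 mm of flat plate lies on its -y side. Axes as the gateway's.
- grey_gateway_guard (a joint): how far the grey gateway's guard has slid towards the gateway's own +y, m: 0 to 0.008 at the start (covering the well), 0.054 and more leaves the well completely clear, 0.064 at the end stop. About 1.2 N moves it and it stays where it is left.
- solder_spool: white reel of solder wire standing upright, 54 mm across, 38 mm high; origin at the centre of its underside. Leave alone.
- flux_tin: round orange and white tin, 50 mm across, 18 mm high; origin at the centre of its underside. Leave alone.
- screwdriver: small screwdriver with an orange handle lying on the table, 146 mm long, 12 mm thick; origin at the middle, underside. Leave alone.
- toroid: small copper-wound ring coil, 24 mm across, 11 mm high; origin at the centre of its underside. Leave alone.
- tape_roll: roll of amber tape lying flat, 61 mm across, 12 mm high; origin at the centre of its underside. Leave alone.

How it is judged:
On the way, in this order (a step that is already met when the one before it is completed fails the run):
1. the yellow gateway's guard has been slid clear of its well, the red key not yet pressed (value of joint yellow_gateway_guard above 0.052 m and value of joint yellow_gateway_key below 0.002 m), for 0.1 s.
2. a fingertip holds the red key down in its well (value of joint yellow_gateway_key above 0.0045 m and contact force between the fingers and yellow_gateway_key above 1 N), for 0.3 s.
At the end, for the whole second after the job is handed in: The yellow gateway's guard is clear of the well (slid more than 52 mm), the red key is at least 4.5 of its 6 mm down with the fingers pressing on it with more than 1 N, and the gateway stands within 25 mm of where it was (all of step 2 and value of joint yellow_gateway_guard above 0.052 m and distance of yellow_gateway from where it was at the start of the episode below 0.025 m); the arm keeps its last pose, push and grip.
It fails at once if the yellow gateway is shoved more than 25 mm, or lifted or tipped (distance of yellow_gateway from where it was at the start of the episode above 0.025 m or height (world z) of yellow_gateway above 0.008 m or angle between yellow_gateway's own z axis and vertical above 0.1 rad).
It fails at once if the grey gateway, its guard or its key is disturbed (distance of any of grey_gateway, grey_gateway_ridge from where it was at the start of the episode above 0.015 m or value of joint grey_gateway_key above 0.002 m).
It fails at once if one of the small things is lifted or moved more than 20 mm (distance of any of solder_spool, flux_tin, screwdriver, toroid, tape_roll from where it was at the start of the episode above 0.02 m).
It also fails if it takes over 40 s, if anything falls off the work surface, if the arm or the gripper's body presses on something with over 40 N, if the wrist force passes 120 N, or if a joint passes its speed limit or range.

## Robot

A 6-joint arm with a two-finger parallel gripper is mounted at the origin on a cart in front of the work surface, level with it; the furniture and walls round the work are solid. World frame = base frame: x ahead of the robot, y to its left, z up, the work surface at z = 0. Lengths are in m, angles in rad, forces in N, time in s.
With the tool pointing down it reaches from about 0.325 to 0.75 m from the base axis. Payload 7.6 kg.
Tool frame: the origin (TCP) lies midway between the tips of the shut fingers; the grasp point (between the pads) lies 19 mm behind it; z points along the fingers, y is the line along which they close (so a half turn about z gives the same grasp; the last joint's range is limited). The gripper opens to 85 mm and grips with 20 to 120 N. Pads are 22 mm wide; open, the fingers measure 114 mm over their backs; the gripper's body (76 mm by 85 mm) begins 54 mm behind the grasp point. The pads swing forward as they close: fully open they stand 13 mm farther back than shut.
Start: joints at [-1.39, 0.052, 1.401, -0, 1.689, -0.07], TCP at [0.13, -0.509, 0.208] pointing down, gripper open.
Joint ranges: [-2.9, 2.9], [-0.91, 2.17], [0.12, 2.37], [-1.06, 4.2], [0.26, 2.73], [-2.93, 2.93]. Speed limits (rad/s): [2.57, 2.57, 3.01, 3.14, 3.14, 3.14].

## Interface

Orientations are given as a unit quaternion [x, y, z, w].
In Python, from bench import env, read_camera, camera_model gives the robot as it stands. The module is installed in compiled form; this text tells all that it offers.
- The arm moves only by the tool step_arm, never from a script. Its argument "moves" is a list of rows, each an object with "grip": the finger opening in m, from 0 to 0.0854; "offset": the shift along the tool's x, y, z in m, a list of three; "twist": the turn about the tool's z in rad. In form: [{"grip": grip, "offset": [x, y, z], "twist": twist}, ...]. A call has 1 to 20 rows; each row is the pose to reach, as a shift and turn from the pose commanded when the call began, along the tool's axes at that moment; what a row does not reach only later rows make up. A row lasts 1/12 s, in which the tool goes at most 41.7 mm and 7.16 degrees, less where a joint would pass 70% of its speed; a pose out of reach is approached as far as the arm can. A call with a gripper value outside its range is refused whole. The fingers move at their own pace and stop on an object; the grip force is fixed at half the most. Time passes only in rows, so rows that repeat a pose let the fingers close. It gives the time, the measured TCP pose, the force, the opening and the grip force at its end, in the units of the state.
- env.get_obs(): the state, without advancing time (a new reading comes with each control period).
- read_camera(name): name is "scene" or "top" or "wrist"; returns (picture, depth): 384x512x3 uint8, blue, green, red; 384x512 float32, m along the optical axis (not along the pixel's ray), 0 where there is no reading.
- camera_model(name): a dict with "intrinsics" (3x3 intrinsics, pixels), "rvec" (rotation vector, rad) and "tvec" (3), from world to camera coordinates, as OpenCV has them; the wrist camera has in their place "tool_from_camera" (4x4, takes a point from camera to tool coordinates, whose origin is the TCP and whose axes are the flange's). Camera axes: x right, y down, z forward; pixel columns grow to the right and rows downward; lengths in m; the calibration is good to about 2 mm. A picture is of the moment at which its call begins: read the wrist's pose just before it. camera_model takes no time and is no camera call.
- env.job_done(): hands the job in; it is judged then, once.
The state is a dict: "t": time; "joint_positions": joint angles; "dq": joint speeds; "tau": joint torques, N m; "ee_pos": TCP position; "eef_rot": TCP orientation; "force": force on the tool from outside, world axes, zero at the start; "ft_torque": the same for the moment, N m; "finger_gap": opening from 0.0 (shut) to 1.0 (fully open); "grip_force": force on a finger pad.
Only numpy, scipy, OpenCV 4.12 (cv2) and the standard library are available. Lean on these libraries where they do the work, as an engineer would, in place of code of your own. Each camera call takes 0.05 s, during which the arm holds its last target. There are 200 camera calls.

## Working session

There is one attempt and no reset: what is moved stays moved. The work goes in short steps, Python scripts to look and compute and a tool call to move; the robot and the scene stay as the last step left them, time stands still between calls to the robot, and variables do not carry over. Pictures are saved under pics/ and viewed, at most 11 in all, crops included, and the job is handed in when it is done.

Besides the shell and the picture viewer there is one more tool, called after "Emit:" by a JSON object that holds its "name" and its "arguments", one argument or row to a line. step_arm: Moves the arm, as the interface text tells. Its arguments: {"type":"object","properties":{"moves":{"type":"array"}},"required":["moves"]}

```bash
mkdir -p pics; python3 - <<'E'
from bench import env, read_camera, camera_model
import cv2,numpy as np
o=env.get_obs();print(o)
for n in ("top","scene"):
    p,d=read_camera(n);cv2.imwrite(f"pics/{n}0.png",p);np.save(f"{n}_d.npy",d)
    print(n,camera_model(n))
print(camera_model("wrist"))
E
```

```text
{'t': 0.0, 'joint_positions': array([-1.39030837e+00,  5.28545082e-02,  1.40171616e+00,  1.05683817e-05,
        1.68861633e+00, -7.03204476e-02]), 'dq': array([-0.00153086,  0.00030189, -0.00017356,  0.00115723,  0.00035258,
        0.00049502]), 'tau': array([ 4.50601810e-04, -3.81661427e+01, -3.60187805e+01, -4.51291919e-05,
        6.15926474e-03,  5.54064016e-06]), 'ee_pos': array([ 0.1302522 , -0.50823582,  0.2068675 ]), 'eef_rot': array([ 9.92146800e-01,  1.25076345e-01, -3.86490084e-05, -7.96253183e-04]), 'force': array([ 0.05410144,  0.48399287, -0.8103308 ]), 'ft_torque': array([0.03250736, 0.00234792, 0.05289723]), 'grip_force': 0.0, 'finger_gap': 1.0028117539312167}
top {'intrinsics': array([[401.9057932 ,   0.        , 252.75691845],
       [  0.        , 401.9057932 , 191.851792  ],
       [  0.        ,   0.        ,   1.        ]]), 'rvec': array([ 2.15321284, -2.09858544,  0.19471929]), 'tvec': array([-0.00215645,  0.57748953,  1.02009795])}
scene {'intrinsics': array([[463.6221003 ,   0.        , 254.90590463],
       [  0.        , 463.6221003 , 192.56906703],
       [  0.        ,   0.        ,   1.        ]]), 'rvec': array([ 1.01622515, -2.34736582,  1.16365961]), 'tvec': array([0.3919572 , 0.29844315, 0.91158824])}
{'intrinsics': array([[306.71990546,   0.        , 251.94652431],
       [  0.        , 306.71990546, 197.37757086],
       [  0.        ,   0.        ,   1.        ]]), 'tool_from_camera': array([[-4.95707764e-04, -9.65849090e-01, -2.59104784e-01,
         6.63143693e-02],
       [ 9.99999376e-01, -7.38172254e-04,  8.38485273e-04,
         1.99051898e-04],
       [-1.00111420e-03, -2.59104206e-01,  9.65848854e-01,
        -1.65916514e-01],
       [ 0.00000000e+00,  0.00000000e+00,  0.00000000e+00,
         1.00000000e+00]])}
```

View pics/top0.png

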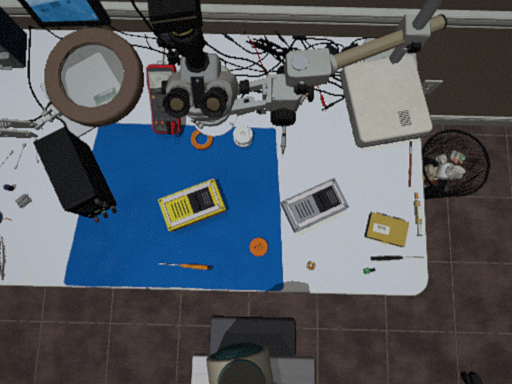

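View pics/scene0.png

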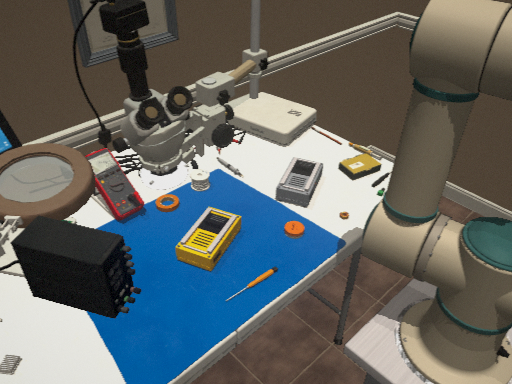

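The top view shows the yellow gateway at about (192,205) with its guard towards its right end, and the grey one at (314,205). Next I measure the yellow case and guard.

```bash
cat > h.py <<'E'
import cv2,numpy as np
from bench import env, read_camera, camera_model
from scipy.spatial.transform import Rotation as R
def pose(n):
    m=camera_model(n);K=m["intrinsics"]
    if n=="wrist":
        o=env.get_obs();T=np.eye(4);T[:3,:3]=R.from_quat(o["eef_rot"]).as_matrix();T[:3,3]=o["ee_pos"]
        C=T@m["tool_from_camera"];return K,C[:3,:3],C[:3,3]
    r=cv2.Rodrigues(m["rvec"])[0];return K,r.T,-r.T@m["tvec"].ravel()
def cast(P,uv,z):
    K,Rm,c=P;uv=np.atleast_2d(uv).astype(float)
    d=np.c_[uv,np.ones(len(uv))]@np.linalg.inv(K).T@Rm.T
    return c+d*((z-c[2])/d[:,2])[:,None]
def proj(P,X):
    K,Rm,c=P;q=(np.atleast_2d(X)-c)@Rm@K.T;return q[:,:2]/q[:,2:]
E
python3 - <<'E'
from h import *
p=cv2.imread("pics/top0.png");P=pose("top")
hsv=cv2.cvtColor(p,cv2.COLOR_BGR2HSV)
m=cv2.inRange(hsv,(20,120,90),(35,255,255));m[:,:140]=0;m[:,240:]=0;m[:170]=0;m[245:]=0
c=np.vstack(cv2.findContours(m,0,2)[0])
r=cv2.minAreaRect(c);b=cv2.boxPoints(r);print(r)
w=cast(P,b,.045);print(w.round(4),np.linalg.norm(np.diff(w,axis=0),axis=1),w.mean(0))
cv2.imwrite("pics/c.png",cv2.resize(p[170:245,145:240],None,fx=8,fy=8,interpolation=2))
E
```

```text
((191.2808380126953, 204.58218383789062), (33.5908088684082, 60.744354248046875), 69.44395446777344)
[[0.5513 0.2687 0.045 ]
 [0.6136 0.119  0.045 ]
 [0.5287 0.0838 0.045 ]
 [0.468  0.2318 0.045 ]] [0.16218307 0.0919219  0.159899  ] [0.54039893 0.17580652 0.045     ]
```

View pics/c.png

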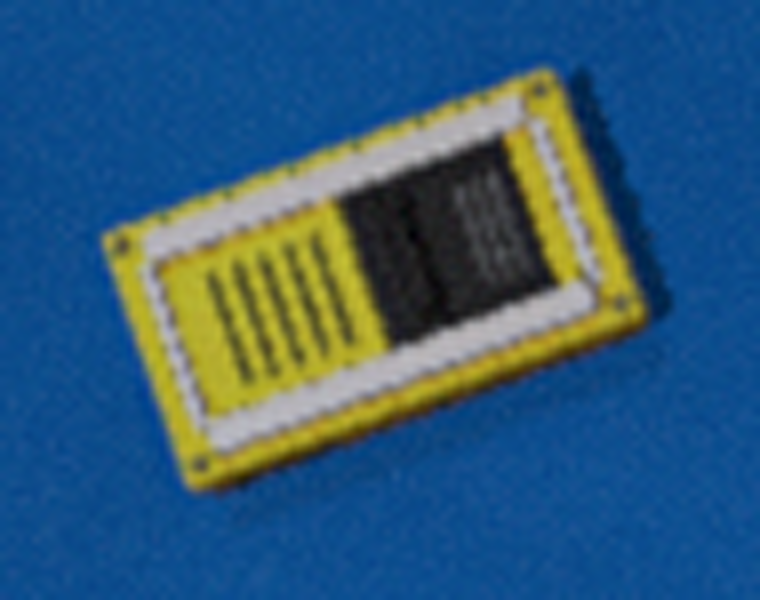

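The guard's ridge sits at the right, and own +y points image-left, about 112.6° in world. So tool x should lie along own +y. I'll go above the well with the fingers shut.

Emit:
{"name": "step_arm", "arguments": {
  "moves": [
    {"grip":0,"offset":[0.571,-0.53,0],"twist":-1.714},
    {"grip":0,"offset":[0.571,-0.53,0],"twist":-1.714},
    {"grip":0,"offset":[0.571,-0.53,0],"twist":-1.714},
    {"grip":0,"offset":[0.571,-0.53,0],"twist":-1.714},
    {"grip":0,"offset":[0.571,-0.53,0],"twist":-1.714},
    {"grip":0,"offset":[0.571,-0.53,0],"twist":-1.714},
    {"grip":0,"offset":[0.571,-0.53,0],"twist":-1.714},
    {"grip":0,"offset":[0.571,-0.53,0],"twist":-1.714},
    {"grip":0,"offset":[0.571,-0.53,0],"twist":-1.714},
    {"grip":0,"offset":[0.571,-0.53,0],"twist":-1.714},
    {"grip":0,"offset":[0.571,-0.53,0],"twist":-1.714},
    {"grip":0,"offset":[0.571,-0.53,0],"twist":-1.714},
    {"grip":0,"offset":[0.571,-0.53,0],"twist":-1.714},
    {"grip":0,"offset":[0.571,-0.53,0],"twist":-1.714},
    {"grip":0,"offset":[0.571,-0.53,0],"twist":-1.714},
    {"grip":0,"offset":[0.571,-0.53,0],"twist":-1.714},
    {"grip":0,"offset":[0.571,-0.53,0],"twist":-1.714},
    {"grip":0,"offset":[0.571,-0.53,0],"twist":-1.714},
    {"grip":0,"offset":[0.571,-0.53,0.0],"twist":-1.714},
    {"grip":0,"offset":[0.571,-0.53,0.0],"twist":-1.714}
  ]
}}

```text
t: 1.77
ee_pos: [0.5528, 0.1508, 0.2055]
eef_rot: [0.553, 0.833, -0.001, -0.001]
force: [-0.9, -0.0, -1.1]
finger_gap: -0.002
grip_force: 0.0
```

```bash
python3 - <<'E'
from h import *
P=pose("wrist");p,d=read_camera("wrist");o=env.get_obs();print(o["ee_pos"],o["eef_rot"])
hsv=cv2.cvtColor(p,cv2.COLOR_BGR2HSV)
m=cv2.inRange(hsv,(20,120,90),(35,255,255))
c=max(cv2.findContours(cv2.morphologyEx(m,3,np.ones((9,9))),0,2)[0],key=cv2.contourArea)
r=cv2.minAreaRect(c);b=cv2.boxPoints(r);w=cast(P,b,.045);print(r,w.round(4),np.linalg.norm(np.diff(w,axis=0),axis=1),w.mean(0))
K=P[0]
for uv in b: pass
v,u=np.nonzero(m);z=d[v,u];X=(np.c_[u,v,np.ones(len(u))]@np.linalg.inv(K).T*z[:,None])@P[1].T+P[2]
print(np.percentile(X[z>0][:,2],[5,25,50,75,95]))
cv2.imwrite("pics/w1.png",p)
E
```

```text
[0.55205697 0.1486297  0.2058452 ] [ 0.55367378  0.83273236 -0.00102067 -0.00106096]
((251.5, 148.5), (151.0, 89.0), 90.0) [[0.4712 0.2308 0.045 ]
 [0.5528 0.265  0.045 ]
 [0.6199 0.1207 0.045 ]
 [0.5273 0.0817 0.045 ]] [0.08846514 0.15919683 0.10044494] [0.54277945 0.17455807 0.045     ]
[0.04352164 0.04426774 0.04478393 0.04529834 0.0461214 ]
```

View pics/w1.png

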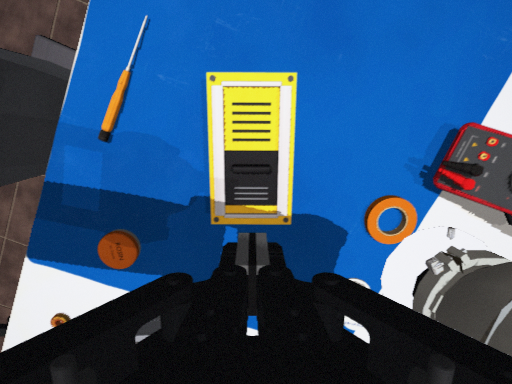

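The wrist view shows the case with corners near (207,72), (297,72), (291,224), (211,224). The guard plate spans rows 150–205 and its ridge is at about (251,169).

```bash
python3 - <<'E'
from h import *
P=pose("wrist");o=env.get_obs()
w=cast(P,[[207,72],[297,72],[291,224],[211,224]],.045);c=w.mean(0)
y=(w[0]+w[1]-w[2]-w[3])[:2];y/=np.linalg.norm(y);x=np.array([y[1],-y[0]])
print(w.round(4),np.linalg.norm(w-np.roll(w,1,0),axis=1),c,np.degrees(np.arctan2(y[1],y[0])))
loc=lambda q:np.c_[(q[:,:2]-c[:2])@x,(q[:,:2]-c[:2])@y].round(4)
print("plate",loc(cast(P,[[224,151],[278,151],[227,206],[275,206]],.049)),"ridge",loc(cast(P,[[251,164.5],[251,169],[251,173]],.063)))
q=R.from_quat(o["eef_rot"]).as_matrix();print(q[:2,0],np.degrees(np.arctan2(q[1,0],q[0,0])),"tcp loc",loc(o["ee_pos"][None]))
E
```

```text
[[0.4701 0.2295 0.045 ]
 [0.5526 0.264  0.045 ]
 [0.6139 0.116  0.045 ]
 [0.5306 0.081  0.045 ]] [0.16028825 0.08945788 0.16018372 0.09039999] [0.5418264  0.17261938 0.045     ] 112.33096957768589
plate [[-0.0288  0.0022]
 [ 0.0278  0.0026]
 [-0.0265 -0.0579]
 [ 0.0263 -0.0575]] ridge [[-0.0003 -0.0096]
 [-0.0003 -0.0142]
 [-0.0003 -0.0183]]
[-0.38688844  0.92212631] 112.76103165758337 tcp loc [[ 0.0003 -0.0261]]
```

Emit:
{"name": "step_arm", "arguments": {
  "moves": [
    {"grip":0,"offset":[-0.017,0,0.03],"twist":0},
    {"grip":0,"offset":[-0.017,0,0.06],"twist":0},
    {"grip":0,"offset":[-0.017,0,0.09],"twist":0},
    {"grip":0,"offset":[-0.017,0,0.115],"twist":0},
    {"grip":0,"offset":[-0.017,0,0.13],"twist":0},
    {"grip":0,"offset":[-0.017,0,0.14],"twist":0},
    {"grip":0,"offset":[-0.017,0,0.146],"twist":0},
    {"grip":0,"offset":[-0.017,0,0.15],"twist":0},
    {"grip":0,"offset":[-0.017,0,0.15],"twist":0},
    {"grip":0,"offset":[-0.017,0,0.15],"twist":0}
  ]
}}

```text
t: 2.65
ee_pos: [0.559, 0.1308, 0.0588]
eef_rot: [0.555, 0.832, 0.001, 0.001]
force: [0.1, -0.3, -0.0]
finger_gap: -0.002
grip_force: 0.0
```

```bash
cat > loc.py <<'E'
from h import *
c=np.array([.5418,.1726]);a=np.radians(112.4);y=np.array([np.cos(a),np.sin(a)]);x=np.array([y[1],-y[0]])
o=env.get_obs();d=o["ee_pos"][:2]-c;print(o["t"],"own x,y",d@x,d@y,"z",o["ee_pos"][2],o["force"],o["finger_gap"])
p,_=read_camera("wrist");import sys;cv2.imwrite("pics/"+sys.argv[1],p)
E
python3 loc.py w2.png
```

```text
2.65 own x,y -3.0465918905783815e-05 -0.045217149083226445 z 0.05878288638010812 [ 0.09290109 -0.34783792 -0.00378119] -0.001547974755176332
```

View pics/w2.png

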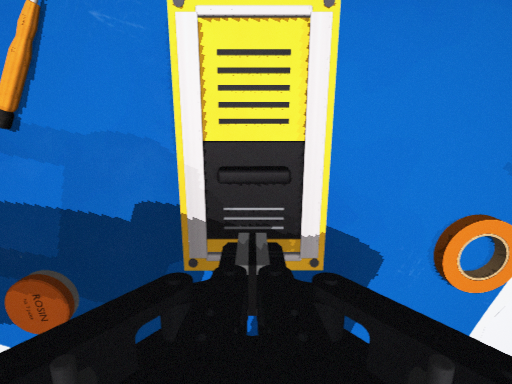

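The fingertip is centred over the plate on the ridge's -y side. I'll lower a little and push along own +y.

Emit:
{"name": "step_arm", "arguments": {
  "moves": [
    {"grip":0,"offset":[0,0,0.004],"twist":0},
    {"grip":0,"offset":[0,0,0.004],"twist":0},
    {"grip":0,"offset":[0.006,0,0.004],"twist":0},
    {"grip":0,"offset":[0.011,0,0.004],"twist":0},
    {"grip":0,"offset":[0.015,0,0.004],"twist":0},
    {"grip":0,"offset":[0.019,0,0.004],"twist":0},
    {"grip":0,"offset":[0.023,0,0.004],"twist":0},
    {"grip":0,"offset":[0.027,0,0.004],"twist":0},
    {"grip":0,"offset":[0.031,0,0.004],"twist":0},
    {"grip":0,"offset":[0.035,0,0.004],"twist":0},
    {"grip":0,"offset":[0.039,0,0.004],"twist":0},
    {"grip":0,"offset":[0.043,0,0.004],"twist":0},
    {"grip":0,"offset":[0.047,0,0.004],"twist":0},
    {"grip":0,"offset":[0.051,0,0.004],"twist":0},
    {"grip":0,"offset":[0.055,0,0.004],"twist":0},
    {"grip":0,"offset":[0.059,0,0.004],"twist":0},
    {"grip":0,"offset":[0.063,0,0.004],"twist":0},
    {"grip":0,"offset":[0.066,0,0.004],"twist":0},
    {"grip":0,"offset":[0.066,0,0.004],"twist":0},
    {"grip":0,"offset":[0.066,0,0.004],"twist":0}
  ]
}}

```text
t: 4.37
ee_pos: [0.5331, 0.1919, 0.0537]
eef_rot: [0.555, 0.832, -0.0, 0.0]
force: [0.6, 0.2, 0.1]
finger_gap: 0.001
grip_force: 0.0
```

```bash
python3 loc.py w3.png
```

```text
4.3667 own x,y -0.0006875702810222891 0.021173497479887404 z 0.053687949000768204 [0.60581655 0.18247117 0.11953125] 0.0012322796478821218
```

View pics/w3.png

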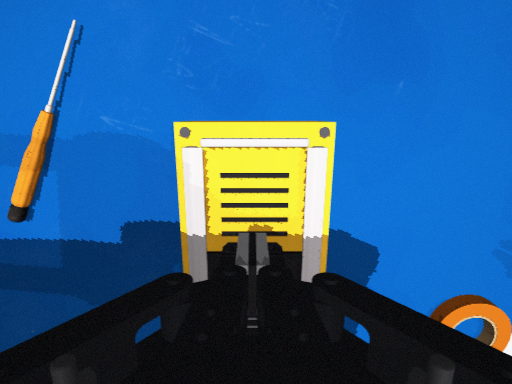

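The view shows all five slots still uncovered, with the black plate's edge at about row 252, behind the fingertip. The guard doesn't seem to have moved far, so I'll measure it.

```bash
python3 - <<'E'
from h import *
c=np.array([.5418,.1726]);a=np.radians(112.4);y=np.array([np.cos(a),np.sin(a)]);x=np.array([y[1],-y[0]])
P=pose("wrist");loc=lambda q:np.c_[(q[:,:2]-c)@x,(q[:,:2]-c)@y].round(4)
print("corners",loc(cast(P,[[174,122],[336,122]],.045)),"edge",loc(cast(P,[[215,252]],.049)))
print("tip px",proj(P,[[*env.get_obs()["ee_pos"]]]))
for n in ("top","scene"):
    p,_=read_camera(n)
    q=proj(pose(n),[[*c,.05]])[0].astype(int);u,v=q
    cv2.imwrite(f"pics/{n}2.png",cv2.resize(p[v-45:v+45,u-55:u+55],None,fx=5,fy=5,interpolation=2))
a,b=cv2.imread("pics/top2.png"),cv2.imread("pics/scene2.png");cv2.imwrite("pics/both.png",cv2.resize(np.vstack([a,b]),None,fx=.66,fy=.66))
E
```

```text
corners [[-0.0433  0.0822]
 [ 0.0463  0.0824]] edge [[-0.0223  0.0059]]
tip px [[250.71153832 231.62712472]]
```

View pics/both.png

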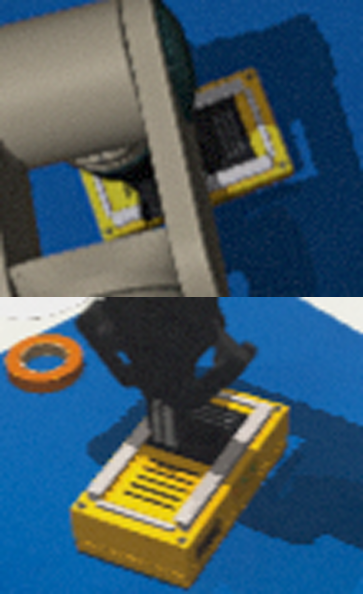

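The guard is nearly where it started and the fingertip now stands on the bare deck beyond the plate, so it passed over the ridge. I'll lift straight up and look.

Emit:
{"name": "step_arm", "arguments": {
  "moves": [
    {"grip":0,"offset":[0,0,-0.04],"twist":0},
    {"grip":0,"offset":[-0.03,0,-0.08],"twist":0},
    {"grip":0,"offset":[-0.06,0,-0.08],"twist":0},
    {"grip":0,"offset":[-0.085,0,-0.08],"twist":0},
    {"grip":0,"offset":[-0.085,0,-0.08],"twist":0},
    {"grip":0,"offset":[-0.085,0,-0.08],"twist":0}
  ]
}}

```text
t: 5.02
ee_pos: [0.566, 0.1121, 0.1335]
eef_rot: [0.556, 0.831, -0.0, -0.0]
force: [-0.9, 0.6, -0.2]
finger_gap: 0.001
grip_force: 0.0
```

```bash
python3 loc.py w4.png; python3 - <<'E'
from h import *
P=pose("wrist");p,d=read_camera("wrist")
np.save("d4.npy",d)
c=np.array([.5418,.1726]);a=np.radians(112.4);y=np.array([np.cos(a),np.sin(a)]);x=np.array([y[1],-y[0]])
v,u=np.mgrid[:384,:512];X=((np.stack([u,v,np.ones_like(u)],-1)@np.linalg.inv(P[0]).T)*d[...,None])@P[1].T+P[2]
lx=(X[...,:2]-c)@x;ly=(X[...,:2]-c)@y
for yy in np.arange(-.08,.085,.004):
    print(round(yy*1e3),[int(k.sum()) and round(float(np.median(X[...,2][k])*1e3),1) for k in [(abs(ly-yy)<.002)&(abs(lx-x0)<.004)&(d>0) for x0 in (-.037,-.018,0,.018)]])
E
```

```text
5.0167 own x,y -0.0006966768761241377 -0.06519110777949763 z 0.1335481080869104 [-0.88809575  0.64298153 -0.15992145] 0.0011357347979259638
-80 [0, 0, 0, 0]
-76 [44.9, 44.9, 193.3, 44.9]
-72 [215.0, 44.9, 203.4, 45.1]
-68 [229.7, 49.1, 202.7, 49.0]
-64 [230.5, 46.4, 195.3, 47.2]
-60 [232.1, 202.2, 198.0, 202.6]
-56 [231.6, 205.3, 225.7, 206.3]
-52 [224.8, 208.6, 235.9, 208.9]
-48 [53.7, 238.3, 49.4, 238.7]
-44 [53.5, 252.2, 48.6, 252.2]
-40 [53.6, 48.7, 49.0, 48.9]
-36 [53.3, 48.9, 48.8, 48.7]
-32 [53.8, 48.7, 49.0, 48.8]
-28 [53.8, 48.8, 48.7, 48.9]
-24 [53.7, 48.9, 49.0, 48.7]
-20 [53.8, 48.8, 48.8, 48.9]
-16 [53.6, 49.0, 61.8, 61.5]
-12 [53.8, 62.2, 62.7, 62.7]
-8 [53.6, 48.9, 49.4, 49.3]
-4 [53.7, 48.7, 48.7, 48.8]
0 [53.7, 48.8, 48.8, 48.8]
4 [53.7, 48.7, 48.7, 48.6]
8 [53.5, 44.5, 44.7, 44.8]
12 [53.5, 44.6, 44.7, 45.0]
16 [53.8, 44.9, 45.0, 45.1]
20 [53.7, 45.0, 44.8, 44.9]
24 [53.5, 44.9, 44.9, 44.8]
28 [53.9, 44.8, 44.8, 44.7]
32 [53.6, 44.7, 44.7, 44.8]
36 [53.7, 44.8, 44.9, 44.7]
40 [53.9, 44.6, 44.5, 44.8]
44 [53.6, 44.9, 45.0, 44.9]
48 [53.6, 44.8, 44.8, 44.8]
52 [53.7, 45.2, 45.0, 45.1]
56 [53.6, 44.7, 44.7, 44.6]
60 [53.5, 44.5, 44.8, 44.6]
64 [53.3, 44.9, 44.3, 44.5]
68 [53.4, 45.4, 45.3, 45.3]
72 [44.8, 48.9, 49.1, 49.1]
76 [45.0, 44.8, 44.6, 44.9]
80 [44.8, 44.8, 44.4, 44.5]
84 [44.2, 44.3, 44.1, 44.3]
```

View pics/w4.png

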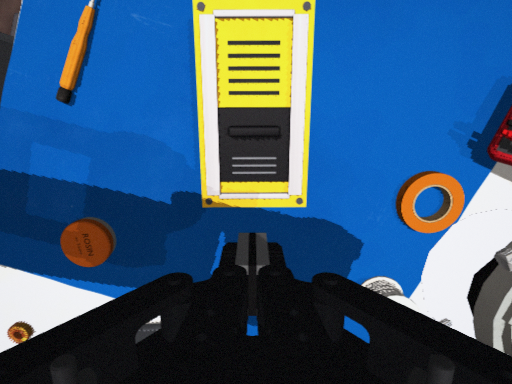

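The picture and depth agree: the ridge is still at about -14 mm (pixel (254,131)), the guard is unmoved, and the gateway has shifted at most 2 mm. I'll check where the physical fingertip is relative to the TCP.

```bash
python3 - <<'E'
from h import *
d=np.load("d4.npy");m=camera_model("wrist");K=m["intrinsics"];T=m["tool_from_camera"]
v,u=np.mgrid[225:300:5,228:280:6];D=d[v,u]
X=(np.stack([u,v,np.ones_like(u)],-1)@np.linalg.inv(K).T*D[...,None])@T[:3,:3].T+T[:3,3]
for i in range(len(v)): print(v[i,0],[tuple((X[i,j]*1e3).round().astype(int).tolist()) for j in range(v.shape[1])])
E
```

```text
225 [(-45, -24, 134), (-45, -18, 132), (-45, -12, 132), (-45, -5, 133), (-45, 1, 134), (-45, 7, 133), (-45, 13, 133), (-45, 19, 133), (-45, 26, 133)]
230 [(-51, -24, 133), (-51, -18, 135), (-51, -12, 133), (-50, -5, 132), (-51, 1, 133), (-50, 7, 133), (-50, 13, 133), (-50, 19, 132), (-51, 26, 134)]
235 [(-56, -24, 134), (-56, -18, 133), (10, -5, -31), (10, -2, -31), (11, 1, -31), (10, 4, -31), (10, 6, -30), (-56, 20, 132), (-56, 26, 132)]
240 [(-62, -24, 134), (-62, -18, 133), (10, -5, -36), (11, -2, -37), (10, 1, -36), (11, 3, -38), (10, 6, -37), (-62, 20, 134), (-62, 26, 133)]
245 [(7, -10, -34), (7, -8, -34), (10, -5, -42), (10, -2, -42), (11, 1, -43), (11, 3, -43), (10, 6, -42), (7, 9, -34), (6, 12, -33)]
250 [(7, -10, -39), (7, -7, -40), (11, -4, -48), (10, -2, -47), (11, 1, -48), (10, 3, -48), (10, 6, -47), (6, 9, -39), (7, 11, -40)]
255 [(6, -10, -44), (7, -7, -45), (10, -4, -52), (10, -2, -52), (10, 1, -52), (11, 3, -53), (10, 6, -52), (7, 8, -45), (7, 11, -44)]
260 [(7, -9, -49), (6, -7, -48), (10, -4, -57), (10, -2, -56), (11, 1, -57), (10, 3, -56), (11, 5, -58), (6, 8, -48
[... 248 characters left out ...]
 5, -66), (13, 7, -70), (13, 9, -69)]
275 [(12, -8, -71), (12, -6, -70), (12, -3, -71), (6, -2, -60), (7, 1, -62), (11, 3, -70), (11, 5, -70), (11, 7, -70), (12, 9, -71)]
280 [(11, -7, -73), (12, -5, -74), (12, -3, -74), (6, -2, -64), (4, 1, -60), (10, 3, -71), (11, 5, -73), (12, 7, -75), (12, 9, -73)]
285 [(11, -7, -76), (11, -5, -76), (11, -3, -76), (7, -1, -69), (2, 1, -60), (8, 3, -71), (11, 5, -76), (11, 7, -76), (12, 9, -77)]
290 [(12, -7, -80), (11, -5, -79), (12, -3, -80), (6, -1, -71), (0, 1, -62), (7, 3, -72), (11, 4, -79), (12, 6, -80), (12, 8, -80)]
295 [(16, -6, -90), (16, -4, -90), (12, -3, -83), (4, -1, -71), (-2, 1, -61), (4, 3, -71), (11, 4, -82), (16, 6, -90), (16, 7, -89)]
```

The visible fingertip face ends about 28 mm behind the TCP in tool z, which would explain the finger passing above the ridge. I'll cross-check with the scene camera's depth.

```bash
python3 - <<'E'
from h import *
d=np.load("d4.npy");m=camera_model("wrist");K=m["intrinsics"];T=m["tool_from_camera"]
v,u=np.mgrid[:384,:512]
X=(np.stack([u,v,np.ones_like(u)],-1)@np.linalg.inv(K).T*d[...,None])@T[:3,:3].T+T[:3,3]
X=X[(d>0)&(abs(X[...,0])<.09)&(X[...,2]<.03)]
for b in range(-80,80,8):
    k=X[(X[:,1]*1e3>=b)&(X[:,1]*1e3<b+8)]
    if len(k): print(b,len(k),(np.percentile(k[:,2],98)*1e3).round(),(k[:,0].min()*1e3).round(),(k[:,0].max()*1e3).round())
o=env.get_obs();Rt=R.from_quat(o["eef_rot"]).as_matrix()
for n in ("scene","top"):
    P=pose(n);p,D=read_camera(n)
    Y=((np.stack([u,v,np.ones_like(u)],-1)@np.linalg.inv(P[0]).T)*D[...,None])@P[1].T+P[2]
    Y=((Y-o["ee_pos"])@Rt)
    k=Y[(D>0)&(abs(Y[...,0])<.02)&(abs(Y[...,1])<.06)&(Y[...,2]<.045)&(Y[...,2]>-.15)]
    print(n,proj(P,o["ee_pos"]));
    for z in range(-100,45,6):
        q=k[(k[:,2]*1e3>=z)&(k[:,2]*1e3<z+6)]
        if len(q):print(z,len(q),(q.min(0)*1e3).round(),(q.max(0)*1e3).round())
q=proj(pose("scene"),o["ee_pos"])[0].astype(int)
p,_=read_camera("scene");cv2.circle(p,tuple(map(int,q)),1,(0,0,255),-1)
cv2.imwrite("pics/s3.png",cv2.resize(p[q[1]-60:q[1]+40,q[0]-60:q[0]+60],None,fx=5,fy=5,interpolation=0))
E
```

```text
-64 86 -103.0 10.0 12.0
-56 1727 -96.0 8.0 14.0
-48 3181 -88.0 -4.0 13.0
-40 4142 -77.0 -9.0 13.0
-32 2189 -72.0 -9.0 14.0
-24 1665 -67.0 -3.0 21.0
-16 3999 -39.0 6.0 21.0
-8 4479 -35.0 -12.0 21.0
0 4275 -35.0 -12.0 20.0
8 4126 -37.0 6.0 21.0
16 1797 -67.0 -1.0 21.0
24 2223 -72.0 -9.0 14.0
32 3866 -76.0 -10.0 13.0
40 3370 -87.0 -4.0 13.0
48 2168 -95.0 6.0 15.0
56 256 -102.0 10.0 14.0
scene [[221.46797008 185.69037842]]
-100 93 [  -7.  -52. -100.] [ 19.  53. -94.]
-94 76 [-18. -46. -94.] [ 19.  47. -88.]
-88 60 [-10. -42. -88.] [ 16.  43. -82.]
-82 89 [ -9. -36. -82.] [ 15.  39. -76.]
-76 68 [ -8. -30. -76.] [ 16.  37. -70.]
-70 27 [  6. -26. -70.] [ 16.  26. -64.]
-64 25 [  1. -13. -63.] [ 14.  13. -58.]
-58 28 [ -5. -13. -58.] [ 13.  15. -52.]
-52 30 [ -6. -14. -52.] [ 13.  15. -46.]
-46 31 [ -6. -13. -46.] [ 13.  12. -40.]
-40 24 [ -5. -14. -39.] [ 12.  12. -34.]
-34 21 [  3. -12. -34.] [ 13.   9. -28.]
-28 2 [  2.  -6. -25.] [  5.  -5. -24.]
top [[211.82147946 189.68867904]]
-100 9 [-11. -44. -99.] [ 11. -31. -95.]
-94 2 [ -9. -30. -94.] [ -8. -27. -88.]
-88 1 [-10. -24. -85.] [-10. -24. -85.]
-82 4 [-12. -34. -82.] [-11. -22. -77.]
```

View pics/s3.png

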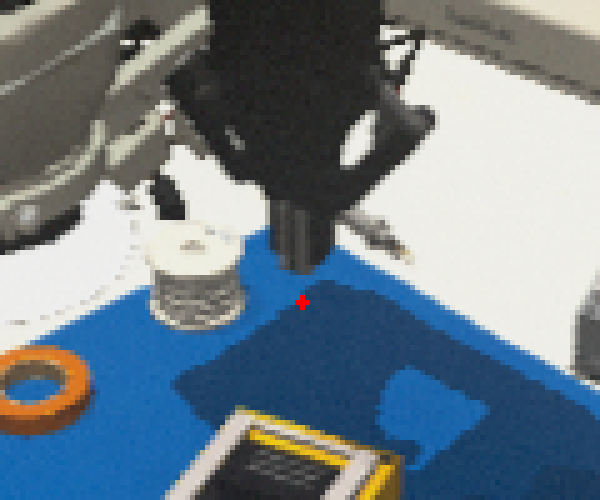

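The scene camera confirms it: the red mark (the reported TCP) sits about 28 mm below the visible fingertip. From here I take the tip as 28 mm behind the TCP and redo the push with the TCP near z = 0.026.

Emit:
{"name": "step_arm", "arguments": {
  "moves": [
    {"grip":0,"offset":[0.022,0,0.03],"twist":0},
    {"grip":0,"offset":[0.022,0,0.06],"twist":0},
    {"grip":0,"offset":[0.022,0,0.08],"twist":0},
    {"grip":0,"offset":[0.022,0,0.092],"twist":0},
    {"grip":0,"offset":[0.022,0,0.1],"twist":0},
    {"grip":0,"offset":[0.022,0,0.105],"twist":0},
    {"grip":0,"offset":[0.022,0,0.105],"twist":0},
    {"grip":0,"offset":[0.022,0,0.105],"twist":0}
  ]
}}

```text
t: 5.93
ee_pos: [0.558, 0.1337, 0.0298]
eef_rot: [0.555, 0.832, 0.001, 0.001]
force: [0.5, 0.9, 0.5]
finger_gap: 0.005
grip_force: 0.0
```

```bash
python3 loc.py w5.png
```

```text
5.9333 own x,y 0.00015681360054315658 -0.04217004981215771 z 0.029770386253108592 [0.48344967 0.90459644 0.52209425] 0.0046833309851588055
```

Emit:
{"name": "step_arm", "arguments": {
  "moves": [
    {"grip":0,"offset":[0,0,0.002],"twist":0},
    {"grip":0,"offset":[0.006,0,0.002],"twist":0},
    {"grip":0,"offset":[0.01,0,0.002],"twist":0},
    {"grip":0,"offset":[0.014,0,0.002],"twist":0},
    {"grip":0,"offset":[0.018,0,0.002],"twist":0},
    {"grip":0,"offset":[0.022,0,0.002],"twist":0},
    {"grip":0,"offset":[0.026,0,0.002],"twist":0},
    {"grip":0,"offset":[0.03,0,0.002],"twist":0},
    {"grip":0,"offset":[0.03,0,0.002],"twist":0}
  ]
}}

```text
t: 6.73
ee_pos: [0.5455, 0.1621, 0.0267]
eef_rot: [0.555, 0.832, 0.0, -0.0]
force: [-1.1, -0.2, 0.1]
finger_gap: 0.003
grip_force: 0.0
```

```bash
python3 loc.py w6.png; python3 - <<'E'
from h import *
P=pose("wrist");p,d=read_camera("wrist")
c=np.array([.5418,.1726]);a=np.radians(112.4);y=np.array([np.cos(a),np.sin(a)]);x=np.array([y[1],-y[0]])
v,u=np.mgrid[:384,:512];X=((np.stack([u,v,np.ones_like(u)],-1)@np.linalg.inv(P[0]).T)*d[...,None])@P[1].T+P[2]
lx=(X[...,:2]-c)@x;ly=(X[...,:2]-c)@y
for yy in np.arange(-.04,.09,.003):
    print(round(yy*1e3),[int(k.sum()) and round(float(np.median(X[...,2][k])*1e3),1) for k in [(abs(ly-yy)<.0015)&(abs(lx-x0)<.003)&(d>0) for x0 in (-.024,-.018,0,.018)]])
E
```

```text
6.7333 own x,y -0.0005576734609128728 -0.011109214115037559 z 0.026744038911285718 [-1.07394631 -0.21647794  0.08839252] 0.0026431957095549162
-40 [0, 0, 0, 0]
-37 [0, 0, 0, 0]
-34 [0, 0, 0, 0]
-31 [48.9, 0, 0, 0]
-28 [48.9, 0, 0, 0]
-25 [48.7, 48.4, 95.6, 48.8]
-22 [48.7, 48.5, 87.7, 48.8]
-19 [48.9, 48.8, 95.9, 49.0]
-16 [49.7, 48.7, 95.4, 48.7]
-13 [106.1, 48.7, 95.1, 48.7]
-10 [106.3, 48.9, 94.6, 48.8]
-7 [106.1, 48.7, 94.0, 49.0]
-4 [106.1, 97.0, 88.6, 97.6]
-1 [110.3, 102.4, 130.5, 103.0]
2 [100.3, 62.5, 62.9, 62.7]
5 [48.7, 131.4, 62.7, 131.5]
8 [48.8, 144.9, 55.0, 144.5]
11 [48.8, 48.7, 48.8, 49.0]
14 [48.6, 48.8, 48.7, 48.8]
17 [48.8, 48.7, 48.8, 48.8]
20 [48.6, 48.4, 48.6, 48.5]
23 [44.8, 44.8, 45.0, 44.9]
26 [44.7, 45.0, 45.2, 45.0]
29 [44.6, 44.7, 44.7, 44.9]
32 [44.8, 44.7, 44.7, 44.8]
35 [44.7, 44.7, 45.1, 45.1]
38 [44.7, 44.8, 44.6, 44.7]
41 [44.7, 44.7, 44.9, 44.8]
44 [44.6, 44.9, 45.1, 45.0]
47 [44.7, 44.9, 44.7, 44.5]
50 [44.7, 44.7, 44.7, 44.9]
53 [44.6, 45.0, 45.1, 45.0]
56 [44.7, 44.6, 44.6, 44.7]
59 [44.7, 44.8, 44.5, 44.8]
62 [44.6, 44.8, 44.8, 44.8]
65 [44.8, 44.7, 44.8, 44.7]
68 [45.1, 45.0, 45.0, 44.8]
71 [49.2, 49.1, 49.0, 48.9]
74 [48.2, 48.6, 48.5, 48.3]
77 [44.6, 44.7, 44.7, 44.7]
80 [44.6, 44.6, 44.6, 44.9]
83 [44.5, 44.6, 44.5, 44.5]
86 [0, 0, 0, 0]
89 [0, 0, 0, 0]
```

The guard now follows the finger (g ≈ 22–23 mm). I'll push 37 mm more, then back off 2 mm.

Emit:
{"name": "step_arm", "arguments": {
  "moves": [
    {"grip":0,"offset":[0.004,0,0],"twist":0},
    {"grip":0,"offset":[0.008,0,0],"twist":0},
    {"grip":0,"offset":[0.012,0,0],"twist":0},
    {"grip":0,"offset":[0.016,0,0],"twist":0},
    {"grip":0,"offset":[0.02,0,0],"twist":0},
    {"grip":0,"offset":[0.024,0,0],"twist":0},
    {"grip":0,"offset":[0.028,0,0],"twist":0},
    {"grip":0,"offset":[0.031,0,0],"twist":0},
    {"grip":0,"offset":[0.034,0,0],"twist":0},
    {"grip":0,"offset":[0.036,0,0],"twist":0},
    {"grip":0,"offset":[0.037,0,0],"twist":0},
    {"grip":0,"offset":[0.037,0,0],"twist":0},
    {"grip":0,"offset":[0.035,0,0],"twist":0},
    {"grip":0,"offset":[0.033,0,-0.01],"twist":0},
    {"grip":0,"offset":[0.015,0,-0.045],"twist":0},
    {"grip":0,"offset":[-0.02,0,-0.06],"twist":0},
    {"grip":0,"offset":[-0.04,0,-0.06],"twist":0},
    {"grip":0,"offset":[-0.06,0,-0.06],"twist":0},
    {"grip":0,"offset":[-0.06,0,-0.06],"twist":0},
    {"grip":0,"offset":[-0.06,0,-0.06],"twist":0}
  ]
}}

```text
t: 8.5
ee_pos: [0.5692, 0.1051, 0.0874]
eef_rot: [0.556, 0.831, 0.0, 0.0]
force: [0.5, 0.5, -0.0]
finger_gap: -0.002
grip_force: 0.0
```

```bash
python3 loc.py w7.png; python3 - <<'E'
from h import *
P=pose("wrist");p,d=read_camera("wrist")
c=np.array([.5418,.1726]);a=np.radians(112.4);y=np.array([np.cos(a),np.sin(a)]);x=np.array([y[1],-y[0]])
v,u=np.mgrid[:384,:512];X=((np.stack([u,v,np.ones_like(u)],-1)@np.linalg.inv(P[0]).T)*d[...,None])@P[1].T+P[2]
lx=(X[...,:2]-c)@x;ly=(X[...,:2]-c)@y
for yy in list(np.arange(-.06,.016,.003))+list(np.arange(.02,.09,.003)):
    print(round(yy*1e3),[int(k.sum()) and round(float(np.median(X[...,2][k])*1e3),1) for k in [(abs(ly-yy)<.0015)&(abs(lx-x0)<.003)&(d>0) for x0 in (-.024,-.018,0,.018)]])
hsv=cv2.cvtColor(p,cv2.COLOR_BGR2HSV)
m=(cv2.inRange(hsv,(0,120,60),(8,255,255))|cv2.inRange(hsv,(172,120,60),(180,255,255)));m[:,:150]=0;m[:,350:]=0
k=max(cv2.findContours(m,0,2)[0],key=cv2.contourArea,default=None)
if k is not None:
    (e,r)=cv2.minEnclosingCircle(k);w=cast(P,[e],.031)[0,:2]-c;print("red",e,r,w@x,w@y)
E
```

```text
8.5 own x,y -0.00039559355223099386 -0.07286354983410764 z 0.08741971214892795 [ 0.53700082  0.5458505  -0.01923088] -0.00181006626893566
-60 [165.6, 159.8, 191.6, 159.9]
-57 [44.8, 189.4, 44.5, 190.9]
-54 [44.9, 202.2, 36.2, 202.0]
-51 [44.9, 206.4, 18.4, 206.6]
-48 [44.7, 44.4, 18.2, 38.1]
-45 [44.8, 39.7, 18.4, 29.3]
-42 [44.8, 28.5, 30.2, 18.4]
-39 [44.6, 19.5, 31.0, 18.4]
-36 [43.7, 18.3, 30.8, 18.5]
-33 [44.0, 18.3, 30.8, 18.6]
-30 [43.7, 18.5, 30.8, 18.5]
-27 [44.3, 18.0, 30.8, 18.3]
-24 [43.8, 18.2, 30.7, 18.5]
-21 [44.5, 18.3, 30.8, 18.2]
-18 [45.0, 19.0, 30.2, 18.5]
-15 [44.7, 40.9, 18.3, 19.0]
-12 [44.8, 44.3, 18.5, 42.9]
-9 [44.8, 44.7, 18.3, 44.7]
-6 [44.7, 44.9, 18.5, 44.5]
-3 [45.1, 44.9, 45.0, 45.0]
0 [48.8, 48.7, 48.7, 48.7]
3 [48.7, 48.7, 48.8, 48.5]
6 [48.7, 48.6, 48.9, 49.2]
9 [49.0, 48.8, 48.5, 48.8]
12 [48.8, 48.6, 49.1, 49.1]
15 [48.6, 48.6, 48.9, 48.8]
20 [48.7, 48.7, 48.6, 48.8]
23 [48.7, 48.7, 48.8, 48.6]
26 [48.5, 48.7, 48.7, 48.7]
29 [48.6, 48.7, 48.6, 48.4]
32 [48.7, 48.5, 48.5, 48.7]
35 [48.5, 49.3, 51.6, 50.7]
38 [48.4, 61.6, 62.6, 62.3]
41 [48.7, 62.0, 62.5, 62.6]
44 [48.6, 55.2, 62.1, 61.9]
47 [48.5, 48.6, 48.7, 49.0]
50 [48.8, 48.5, 48.9, 48.5]
53 [48.3, 48.8, 48.6, 48.8]
56 [48.7, 48.6, 48.6, 48.9]
59 [44.6, 45.0, 45.0, 44.6]
62 [0, 0, 0, 0]
65 [0, 0, 0, 0]
68 [0, 0, 0, 0]
71 [0, 0, 0, 0]
74 [0, 0, 0, 0]
77 [0, 0, 0, 0]
80 [0, 0, 0, 0]
83 [0, 0, 0, 0]
86 [0, 0, 0, 0]
89 [0, 0, 0, 0]
red (253.7376251220703, 146.21287536621094) 18.484643936157227 0.0015551013708810827 -0.028576771673666464
```

View pics/w7.png

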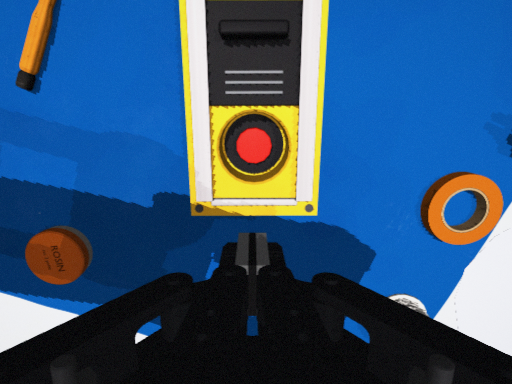

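The picture shows the guard at the far end and the well fully open, with the red key at (254,146), which is own (1.5, -29) mm. I'll go over it and down to just above the key.

Emit:
{"name": "step_arm", "arguments": {
  "moves": [
    {"grip":0,"offset":[0.022,0.001,0],"twist":0},
    {"grip":0,"offset":[0.044,0.001,0],"twist":0},
    {"grip":0,"offset":[0.044,0.001,0.01],"twist":0},
    {"grip":0,"offset":[0.044,0.001,0.03],"twist":0},
    {"grip":0,"offset":[0.044,0.001,0.05],"twist":0},
    {"grip":0,"offset":[0.044,0.001,0.065],"twist":0},
    {"grip":0,"offset":[0.044,0.001,0.075],"twist":0},
    {"grip":0,"offset":[0.044,0.001,0.08],"twist":0},
    {"grip":0,"offset":[0.044,0.001,0.08],"twist":0},
    {"grip":0,"offset":[0.044,0.001,0.08],"twist":0}
  ]
}}

```text
t: 9.43
ee_pos: [0.5532, 0.1472, 0.0075]
eef_rot: [0.555, 0.832, 0.0, 0.0]
force: [-0.5, -0.2, 1.3]
finger_gap: -0.003
grip_force: 0.6
```

```bash
python3 loc.py w8.png
```

```text
9.4333 own x,y 0.0008111125399925175 -0.027841904348866763 z 0.007506890826295361 [-0.49211664 -0.1811269   1.27817403] -0.0026784513569941093
```

Emit:
{"name": "step_arm", "arguments": {
  "moves": [
    {"grip":0,"offset":[-0.001,0,0.003],"twist":0},
    {"grip":0,"offset":[-0.001,0,0.006],"twist":0},
    {"grip":0,"offset":[-0.001,0,0.008],"twist":0},
    {"grip":0,"offset":[-0.001,0,0.01],"twist":0},
    {"grip":0,"offset":[-0.001,0,0.011],"twist":0},
    {"grip":0,"offset":[-0.001,0,0.011],"twist":0},
    {"grip":0,"offset":[-0.001,0,0.011],"twist":0}
  ]
}}

```text
t: 10.07
ee_pos: [0.5548, 0.1464, 0.001]
eef_rot: [0.555, 0.832, 0.001, 0.001]
force: [-14.7, -1.6, 32.1]
finger_gap: 0.001
grip_force: 16.0
```

The contact began near TCP z 0.0075 and stopped hard at 0.001, which is 6.5 mm of travel. That matches a fully pressed key with more force than needed, so I'll ease off and look.

Emit:
{"name": "step_arm", "arguments": {
  "moves": [
    {"grip":0,"offset":[0,0,-0.001],"twist":0},
    {"grip":0,"offset":[0,0,-0.002],"twist":0},
    {"grip":0,"offset":[0,0,-0.002],"twist":0},
    {"grip":0,"offset":[0,0,-0.002],"twist":0},
    {"grip":0,"offset":[0,0,-0.002],"twist":0}
  ]
}}

```text
t: 10.48
ee_pos: [0.5546, 0.1464, 0.0012]
eef_rot: [0.555, 0.832, 0.001, 0.001]
force: [-7.7, 0.1, 19.8]
finger_gap: 0.003
grip_force: 10.0
```

```bash
python3 loc.py w9.png; python3 - <<'E'
import cv2,numpy as np
from h import *
p=cv2.imread("pics/w9.png");s,_=read_camera("scene")
q=proj(pose("scene"),[[.5523,.1465,.05]])[0].astype(int);u,v=q
s=cv2.resize(s[v-40:v+40,u-55:u+55],(512,384),interpolation=2)
cv2.imwrite("pics/w9c.png",np.hstack([cv2.resize(p[110:290,140:370],(400,313)),cv2.resize(s,(400,313))]))
E
```

```text
10.4833 own x,y 0.0018714263080680468 -0.029120938744601768 z 0.0011870539113532086 [-7.70879115  0.05170899 19.79103739] 0.003158474349786061
```

View pics/w9c.png

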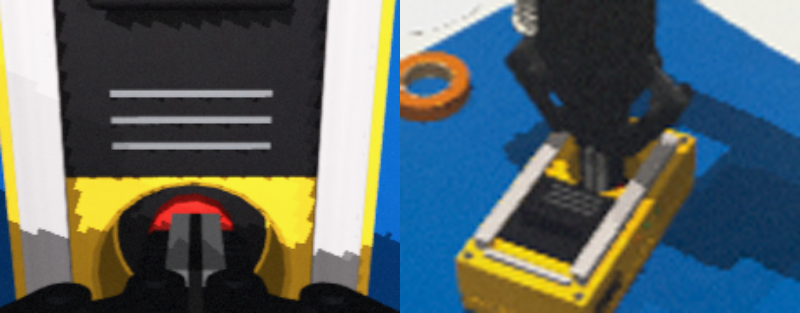

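The view shows the fingers inside the open well, pressing on the red key, with the guard clear. I'll check the key's height from the depth on the visible red.

```bash
python3 - <<'E'
from h import *
P=pose("wrist");p,d=read_camera("wrist")
hsv=cv2.cvtColor(p,cv2.COLOR_BGR2HSV)
m=(cv2.inRange(hsv,(0,150,120),(6,255,255))|cv2.inRange(hsv,(174,150,120),(180,255,255)));m[:,:200]=0;m[:,310:]=0;m[:200]=0
v,u=np.nonzero(m)
X=((np.c_[u,v,np.ones(len(u))]@np.linalg.inv(P[0]).T)*d[v,u][:,None])@P[1].T+P[2]
print(len(u),np.percentile(X[:,2],[5,25,50,75,95]))
E
```

```text
340 [0.02313018 0.02389145 0.02441146 0.02483295 0.02554458]
```

Emit:
{"name": "step_arm", "arguments": {
  "moves": [
    {"grip":0,"offset":[0,0,-0.001],"twist":0},
    {"grip":0,"offset":[0,0,-0.001],"twist":0},
    {"grip":0,"offset":[0,0,-0.001],"twist":0},
    {"grip":0,"offset":[0,0,-0.001],"twist":0},
    {"grip":0,"offset":[0,0,-0.001],"twist":0}
  ]
}}

```text
t: 11.05
ee_pos: [0.5546, 0.1464, 0.0013]
eef_rot: [0.555, 0.832, 0.001, 0.001]
force: [-4.4, 1.3, 13.8]
finger_gap: 0.003
grip_force: 7.1
```

The key top is at 24.5 mm, so the key is fully down. It is held with about 14 N. Handing in.

```bash
python3 -c "
from bench import env
print(env.job_done())"
```

```text
the job is handed in; nothing more can be done
None
```

The yellow gateway's guard is slid clear of the well (about 59 mm), and I handed the job in with the fingertip holding the red key fully down at about 14 N; the hand-in gave no verdict back.

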